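# Eject the wide-bore adapter from the tube warmer

### The arm

A 6-joint arm with a two-finger parallel gripper is mounted at the origin on the work surface. World frame = base frame: x ahead of the robot, y to its left, z up, the work surface at z = 0. Lengths are in mm, angles in rad, forces in N, time in s.
With the tool pointing down it reaches from about 250 to 725 mm from the base axis. Payload 4 kg.
Tool frame: the origin (TCP) lies at the centre of the arm's flange, where the gripper is bolted on; the fingertips stand 173 mm ahead of it and the grasp point (between the pads) lies 155 mm ahead of it (grip_depth is the distance from the TCP to the grasp point, in mm); x points along the fingers, y is the direction in which the jaws open and shut, and the axes are right-handed (so a half turn about x gives the same grasp; the last joint's range is limited). The gripper opens to 85 mm and grips with 20 to 120 N. Pads are 22 mm wide; open, the fingers measure 114 mm over their backs; the gripper's body (76 mm by 85 mm) begins 54 mm behind the grasp point. The pads swing forward as they close: fully open they stand 13 mm farther back than shut.
Start: joints at [1.166, 0.241, 0.005, 1.335, 0, 1.571], TCP at [196.916, 459.591, 404.706] pointing down, gripper open.
Joint ranges: [-2.72, 2.72], [-1.05, 1.87], [-1.09, 1.28], [-1.99, 2.15], [-1.42, 1.44], [-3.14, 3.14]. Speed limits (rad/s): [2.79, 2.79, 3.14, 3.14, 3.14, 3.14].

### API

Orientations are given as [roll, pitch, yaw] about the fixed x, y, z axes, in that order (R = Rz(yaw) Ry(pitch) Rx(roll)).
In Python, from workcell import * gives the robot as it stands. The module is installed in compiled form; this text tells all that it offers.
- The arm moves only by the shell command python3 -m jog 'ROWS' [OPENING] [FORCE]. ROWS is JSON, a list of rows, each an object with "dp": the shift along the tool's x, y, z in cm, a list of three; "yaw": the turn about the tool's x in degrees. A call has 1 to 20 rows; each row shifts and turns the commanded pose from where the row before left it, along the tool's axes as they then stand; what a row does not reach is not made up. A row lasts 1/12 s, in which the tool goes at most 41.7 mm and 7.16 degrees, less where a joint would pass 70% of its speed; a pose out of reach is approached as far as the arm can. A call is refused whole if a number of a shift passes 4.17 or a number of a turn 7.16, either way. A call with a gripper value outside its range is refused whole. OPENING is the finger opening in cm, from 0 to 8.54, set as the call begins (- or left out, the last holds). The fingers move at their own pace and stop on an object; FORCE is the grip in N (left out, the last holds). Time passes only in rows, so rows that do not move let the fingers close. It gives the time, the measured TCP pose, the force and the opening at its end, in the units of the state.
- observe(): the state, without advancing time (a new reading comes with each control period).
- snapshot(name): name is "scene" or "top" or "wrist"; returns a dict with "img" (420x560x3 uint8, blue, green, red), "mtx" (3x3 intrinsics, pixels), "cam_to_world" (4x4, takes a point from camera to world coordinates). Camera axes: x right, y up, looking along -z (the intrinsics and any distortion apply to the point x, -y, -z); pixel columns grow to the right and rows downward; lengths in mm; the calibration is good to about 2 mm. A picture is of the moment at which its call begins. There is no depth.
- hand_in(): hands the job in, once; it reports no verdict.
Trained networks look in the newest picture that a camera, given by its name, has taken for a name from the list of things; names that differ only in an ending like _2 or _b are one class to them, and where a whole thing is asked for, a point or a joint stands for the part that bears it (a point fixed in the world has none). Each returns a list of dicts, best first, with "score" (0 to 1); they miss things now and then, are a little off and sometimes report something else, mostly with a low value. They report only what shows in the picture. A call takes as long as a camera call.
- search_frame(camera, query): "location" ([x, y, z] in mm, in world coordinates, good to about 4 mm: the middle of the surface that is visible of it).
- spot_point(camera, query): "location" ([x, y, z] in mm, in world coordinates, good to about 4 mm: a listed point, or the origin of a listed thing).
The state is a dict: "time_s": time; "joints": joint angles; "qd": joint speeds; "effort": joint torques, N m; "tcp_pos": TCP position; "tool_rot": TCP orientation; "ft_force": force on the tool from outside, world axes, zero at the start; "ft_torque": the same for the moment, N m; "width": finger opening in mm.
Only numpy, scipy, OpenCV 4.12 (cv2) and the standard library are available. Lean on these libraries where they do the work, as an engineer would, in place of code of your own. Each camera call takes 0.05 s, during which the arm holds its last target.

### The job

The tube adapter with the single wide bore has to come out of the tube warmer to dry. Press the ejector key in front of its well all the way down so that the adapter is pushed up from below, then grip the raised adapter, lift it out and set it down standing upright in the steel tray, without dropping it. Leave the adapter with four small bores down in its well.

Things in the scene. Friction and masses are not known exactly. Their poses are not given: they have to be found in the camera images.
- warmer: Tube warmer: fixed white box, grey top at z 75 mm; origin on the bench, x from key side to well side, z up; spans x -96 to 48, y -85 to 85. Wells (either adapter in either) at x 0, y +46 and -46. Each well's ejector key: black 30 mm cap at x -68, same y, top at z 105; about 6 N moves it 26 mm down to a stop, where it stays; a pin through the well floor then holds the adapter 25 mm higher.
- wide_adapter_mid (a point): Adapter to take out: aluminium cup, 44 mm outer diameter, 40 mm tall, one wide 32 mm bore open at the top, walls 6 mm, about 100 g. Point at its centre, half-way up, z along its axis to the open top. At first in one of the wells, 1.5 mm play all round, rim flush with the warmer's top (centre 55 mm above the bench). Once ejected, its upper 25 mm stand clear.
- four_adapter_mid (a point): Adapter to leave: aluminium, same 44 mm diameter and 40 mm height, flat top with four small dark 9 mm bores. Point at its centre, half-way up; it sits flush in the other well.
- tray: Shallow rectangular steel tray, 180 mm (its x) by 140 mm (its y), 14 mm high, walls and floor 4 mm thick, fixed to the bench, empty at the start. Origin at the centre of its underside; inner floor at z = 4 mm, so a standing adapter's centre is at z = 24 mm.

How it is judged:
By the outcome, as a careful person would: the job done as asked, in the order asked, and still so for the second after the job is handed in, with the robot touching nothing.
It also fails if it takes over 61 s, if anything falls off the work surface, if the arm or the gripper's body presses on something with over 40 N, if the wrist force passes 120 N, or if a joint passes its speed limit or range.

## Working session

There is one attempt and no reset: what is moved stays moved. The work goes in short steps, Python scripts to look and compute and a shell command to move; the robot and the scene stay as the last step left them, time stands still between calls to the robot, and variables do not carry over. Pictures are saved under pics/ and viewed, and the job is handed in when it is done.

```bash
mkdir -p pics
python3 - <<'E'
from workcell import *
import cv2
print(observe())
for c in ["scene","top"]:
    s=snapshot(c); cv2.imwrite(f"pics/{c}0.png",s["img"])
    for q in ["warmer","wide_adapter_mid","four_adapter_mid","tray"]:
        r=spot_point(c,q); print(c,q,[( [round(float(v),1) for v in d["location"]],round(d["score"],2)) for d in r[:3]])
        if q!="tray":
            r=search_frame(c,q); print("  sf",[( [round(float(v),1) for v in d["location"]],round(d["score"],2)) for d in r[:3]])
E
```

```text
{'time_s': 0.0, 'joints': array([ 1.16598904e+00,  2.41428457e-01,  3.72975479e-03,  1.33517978e+00,
       -3.67146274e-06,  1.57078537e+00]), 'qd': array([ 1.72542968e-03,  2.93062199e-04, -7.75055278e-04,  3.18364003e-06,
       -4.70290666e-04, -8.91830249e-04]), 'effort': array([-2.61412843e-04, -3.72317326e+01,  2.52406722e+01,  1.69642788e-02,
       -3.12189366e-05, -1.51595525e-06]), 'tcp_pos': array([196.81859576, 459.34937054, 403.8069456 ]), 'tool_rot': array([-1.56904399,  1.56871417, -1.97384032]), 'ft_force': array([ 0.0124261 ,  0.15912244, -0.1988564 ]), 'ft_torque': array([ 0.00983883,  0.0228417 , -0.0129573 ]), 'width': 85.52805103606057}
scene warmer [([575.2, -214.0, -1.5], 0.75)]
  sf [([602.8, -220.3, 76.6], 0.6)]
scene wide_adapter_mid [([587.0, -261.7, 46.4], 0.79)]
  sf [([578.2, -261.6, 67.3], 0.8), ([587.0, 144.5, 5.8], 0.24)]
scene four_adapter_mid [([563.8, -173.0, 55.8], 0.62)]
  sf [([564.5, -173.7, 79.9], 0.48)]
scene tray [([577.9, 146.6, 3.7], 0.97)]
top warmer [([575.6, -213.2, -0.1], 0.76)]
  sf [([535.9, -216.8, 70.4], 0.62)]
top wide_adapter_mid [([586.1, -260.9, 56.2], 0.86)]
  sf [([585.7, -264.6, 71.2], 0.76)]
top four_adapter_mid [([563.3, -171.5, 55.1], 0.95), ([588.7, -259.9, 55.2], 0.73), ([575.3, -217.8, -0.4], 0.33)]
  sf [([557.3, -170.8, 73.1], 0.58)]
top tray [([572.3, 144.3, -1.9], 0.61)]
```

View pics/scene0.png

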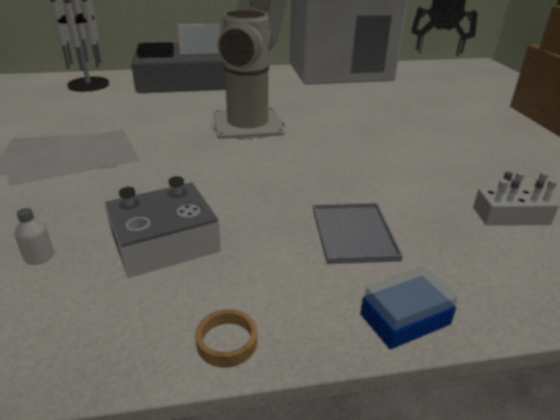

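View pics/top0.png

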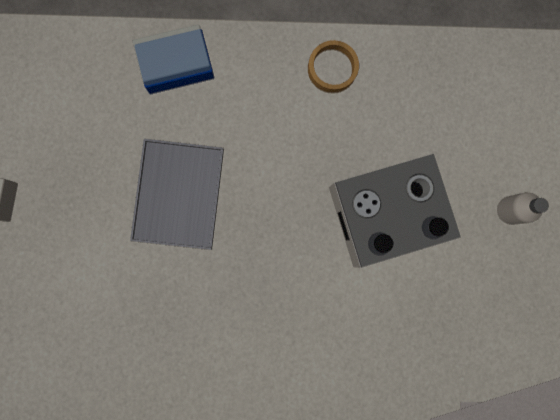

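The top view shows the wide bore at (420,188) and its key at (437,228). The four-bore adapter is at (367,204) with its key at (382,243), and the tray is centred near (178,194). Next I'll project these pixels into world positions.

```bash
cat > h.py <<'E'
from workcell import *
import cv2, numpy as np
def px2w(s,u,v,z):
    K=s["mtx"];T=s["cam_to_world"]
    d=np.linalg.inv(K)@[u,v,1]; d=T[:3,:3]@[d[0],-d[1],-d[2]]
    return T[:3,3]+d*(z-T[2,3])/d[2]
def w2px(s,p):
    T=s["cam_to_world"];q=T[:3,:3].T@(np.array(p)-T[:3,3]); r=s["mtx"]@[q[0],-q[1],-q[2]]
    return r[:2]/r[2]
E
python3 - <<'E'
from h import *
np.set_printoptions(precision=1,suppress=True)
s=snapshot("top")
for n,u,v,z in [("wide",420,188,75),("four",367,204,75),("keyW",437.5,227.5,105),("keyF",383,243,105)]+[("tray",a,b,14) for a,b in [(146,141),(223,149),(212,248),(133,240)]]+[("wbox",a,b,75) for a,b in [(434,156),(459,237),(359,266)]]:
    print(n,px2w(s,u,v,z))
print(s["mtx"],s["cam_to_world"])
cv2.imwrite("pics/topz.png",cv2.resize(s["img"][145:275,325:470],None,fx=4,fy=4,interpolation=cv2.INTER_CUBIC))
E
```

```text
wide [ 585.8 -261.2   75. ]
four [ 558.1 -173.9   75. ]
keyW [ 519.9 -278.3  105. ]
keyF [ 494.4 -192.1  105. ]
tray [668.2 200.1  14. ]
tray [656.8  65.9  14. ]
tray [483.8  81.1  14. ]
tray [495.6 216.3  14. ]
wbox [ 639.4 -285.1   75. ]
wbox [ 506.6 -324.4   75. ]
wbox [ 457.6 -160.7   75. ]
[[497.7   0.  272.5]
 [  0.  497.7 211.3]
 [  0.    0.    1. ]] [[  0.    1.   -0.1 476.7]
 [ -1.    0.    0.    4.8]
 [  0.    0.1   1.  875.3]
 [  0.    0.    0.    1. ]]
```

View pics/topz.png

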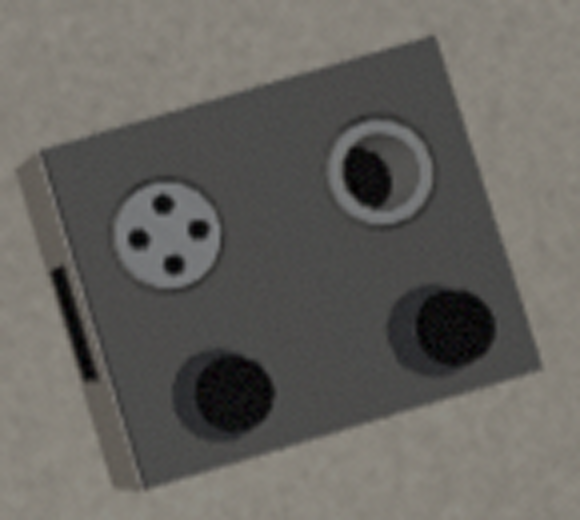

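```bash
cat >> h.py <<'E'
from scipy.spatial.transform import Rotation as Ro
def plan(tgt,ydir=None):
    """remaining shift in tool axes (cm) from the measured pose, AFTER the turn too"""
    o=observe(); R=Ro.from_euler("xyz",o["tool_rot"]).as_matrix(); p=np.array(o["tcp_pos"])
    d=np.array(tgt,float)-p
    print("t",round(o["time_s"],2),"tcp",p.round(1),"F",np.round(o["ft_force"],1),"w",round(o["width"],1),"j",np.round(o["joints"],2))
    print("tool x",R[:,0].round(3),"y",R[:,1].round(3))
    print("shift cm (no turn)",(R.T@d/10).round(2))
    if ydir is not None:
        y=np.array([np.cos(np.radians(ydir)),np.sin(np.radians(ydir)),0])
        a=np.degrees(np.arctan2(y@R[:,2],y@R[:,1])); 
        a=(a+90)%180-90
        print("turn deg",round(a,2), "alt",round(a-180*np.sign(a),1)); R2=R@Ro.from_euler("x",a,degrees=True).as_matrix()
        print("shift cm (after turn)",(R2.T@d/10).round(2))
E
python3 - <<'E'
from h import *
plan([520.7,-280.7,330],106.6)
E
```

```text
t 0.85 tcp [196.9 459.6 404.7] F [-1.1  0.5 -0.8] w 85.4 j [ 1.17  0.24  0.01  1.34 -0.    1.57]
tool x [ 0.  0. -1.] y [0.394 0.919 0.   ]
shift cm (no turn) [  7.47 -55.29  58.92]
turn deg -39.79 alt 140.2
shift cm (after turn) [  7.47 -80.19   9.88]
```

```bash
python3 -m jog '[{"dp":[0,-1.2,1.3]},{"dp":[0,-2.4,2.6]},{"dp":[0,-2.7,2.9]},{"dp":[0,-2.7,2.9]},{"dp":[0,-2.7,2.9]},{"dp":[0,-2.7,2.9]},{"dp":[0,-2.7,2.9]},{"dp":[0,-2.7,2.9]},{"dp":[0,-2.7,2.9]},{"dp":[0,-2.7,2.9]},{"dp":[0,-2.7,2.9]},{"dp":[0,-2.7,2.9]},{"dp":[0,-2.7,2.9]},{"dp":[0,-2.7,2.9]},{"dp":[0,-2.7,2.9]},{"dp":[0,-2.7,2.9]},{"dp":[0,-2.7,2.9]},{"dp":[0,-2.7,2.9]},{"dp":[0,-2.7,2.9]},{"dp":[0,-2.7,2.9]}]' 0
python3 - <<'E'
from h import *
plan([520.7,-280.7,330],106.6)
E
```

```text
t 0.85 tcp [196.9 459.6 404.7] F [-1.1  0.5 -0.8] w 85.4 j [ 1.17  0.24  0.01  1.34 -0.    1.57]
tool x [ 0.  0. -1.] y [0.394 0.919 0.   ]
shift cm (no turn) [  7.47 -55.29  58.92]
turn deg -39.79 alt 140.2
shift cm (after turn) [  7.47 -80.19   9.88]invalid input at $[0]: expected keys dp, yaw
```

Every row needs a yaw as well.

```bash
python3 -m jog '[{"dp":[0,-1.2,1.3],"yaw":0},{"dp":[0,-2.4,2.6],"yaw":0},{"dp":[0,-2.7,2.9],"yaw":0},{"dp":[0,-2.7,2.9],"yaw":0},{"dp":[0,-2.7,2.9],"yaw":0},{"dp":[0,-2.7,2.9],"yaw":0},{"dp":[0,-2.7,2.9],"yaw":0},{"dp":[0,-2.7,2.9],"yaw":0},{"dp":[0,-2.7,2.9],"yaw":0},{"dp":[0,-2.7,2.9],"yaw":0},{"dp":[0,-2.7,2.9],"yaw":0},{"dp":[0,-2.7,2.9],"yaw":0},{"dp":[0,-2.7,2.9],"yaw":0},{"dp":[0,-2.7,2.9],"yaw":0},{"dp":[0,-2.7,2.9],"yaw":0},{"dp":[0,-2.7,2.9],"yaw":0},{"dp":[0,-2.7,2.9],"yaw":0},{"dp":[0,-2.7,2.9],"yaw":0},{"dp":[0,-1.5,1.6],"yaw":0},{"dp":[0,0,0],"yaw":0}]' 0
python3 - <<'E'
from h import *
plan([520.7,-280.7,330],106.6)
E
```

```text
time_s: 2.52
tcp_pos: [485.1, -192.7, 404.0]
tool_rot: [-0.674, 1.569, -1.084]
ft_force: [0.2, 1.0, -0.5]
width: -0.1
t 2.52 tcp [ 485.1 -192.7  404. ] F [ 0.2  1.  -0.5] w -0.1 j [-0.38  0.28  0.06  1.35 -0.    0.03]
tool x [ 0.001 -0.002 -1.   ] y [ 0.398  0.917 -0.001]
shift cm (no turn) [ 7.42 -6.64  6.76]
turn deg -40.08 alt 139.9
shift cm (after turn) [ 7.42 -9.43  0.9 ]
```

```bash
python3 -m jog '[{"dp":[0,0,0],"yaw":-5},{"dp":[0,0,0],"yaw":-6},{"dp":[0,0,0],"yaw":-6},{"dp":[0,0,0],"yaw":-6},{"dp":[0,0,0],"yaw":-6},{"dp":[0,0,0],"yaw":-6},{"dp":[0,0,0],"yaw":-5},{"dp":[1.2,-1.6,0.2],"yaw":0},{"dp":[1.2,-1.6,0.2],"yaw":0},{"dp":[1.2,-1.6,0.2],"yaw":0},{"dp":[1.2,-1.6,0.1],"yaw":0},{"dp":[1.2,-1.6,0.1],"yaw":0},{"dp":[1.2,-1.4,0.1],"yaw":0},{"dp":[0,0,0],"yaw":0},{"dp":[0,0,0],"yaw":0},{"dp":[0,0,0],"yaw":0}]' 0
python3 - <<'E'
from h import *
plan([520.7,-280.7,282],106.6)
for c in ["wrist","scene","top"]:
    s=snapshot(c); cv2.imwrite(f"pics/{c}1.png",s["img"])
    if c!="scene": print(c,"key",w2px(s,[520.7,-280.7,105]),"ad",w2px(s,[585.8,-261.2,75]))
E
```

```text
time_s: 3.85
tcp_pos: [519.4, -275.4, 333.2]
tool_rot: [1.429, 1.57, 1.723]
ft_force: [-0.2, -0.2, 0.4]
width: 0.1
t 3.85 tcp [ 519.4 -275.4  333.2] F [-0.2 -0.2  0.4] w 0.1 j [-0.49  0.45  0.12  1.24  0.   -0.78]
tool x [-0.  0. -1.] y [-0.29   0.957  0.   ]
shift cm (no turn) [ 5.12 -0.55 -0.03]
turn deg 0.24 alt -179.8
shift cm (after turn) [ 5.12 -0.55 -0.03]
wrist key [274.73319685 224.91349681] ad [276.21214356 291.51744476]
top key [439.03677379 226.99588276] ad [419.97307866 188.01701089]
```

View pics/wrist1.png

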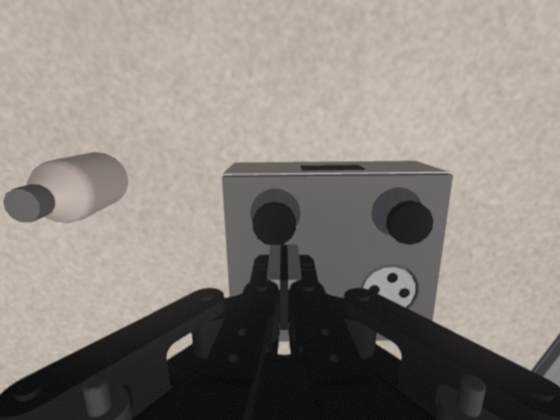

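View pics/scene1.png

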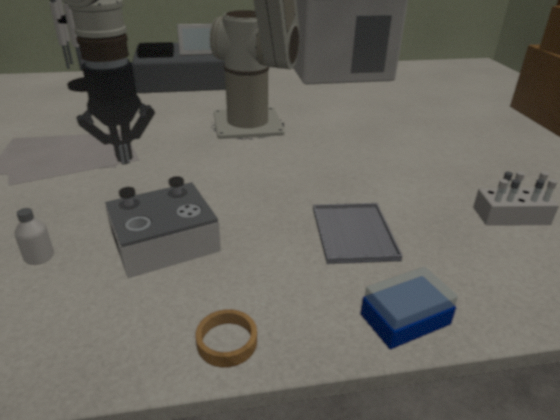

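The wrist view has the left black key at (274,222), and my estimate projects to (275,225), so the two agree. The fingers are about 5 mm off sideways; I'll correct that on the way down.

```bash
python3 -m jog '[{"dp":[0.8,-0.3,0],"yaw":0},{"dp":[0.9,-0.2,0],"yaw":0},{"dp":[0.9,0,0],"yaw":0},{"dp":[0.9,0,0],"yaw":0},{"dp":[0.6,0,0],"yaw":0},{"dp":[0.4,0,0],"yaw":0},{"dp":[0,0,0],"yaw":0},{"dp":[0,0,0],"yaw":0}]' 0
python3 - <<'E'
from h import *
plan([520.7,-280.7,278],106.6)
E
python3 -m jog '[{"dp":[0.2,0,0],"yaw":0},{"dp":[0.2,0,0],"yaw":0},{"dp":[0.2,0,0],"yaw":0},{"dp":[0,0,0],"yaw":0},{"dp":[0,0,0],"yaw":0}]' 0
```

```text
time_s: 4.67
tcp_pos: [521.0, -280.9, 287.3]
tool_rot: [2.328, 1.57, 2.621]
ft_force: [0.4, -0.3, 0.2]
width: -0.1
t 4.67 tcp [ 521.  -280.9  287.3] F [ 0.4 -0.3  0.2] w -0.1 j [-0.49  0.49  0.06  1.14  0.   -0.79]
tool x [-0.001  0.    -1.   ] y [-0.289  0.957  0.001]
shift cm (no turn) [ 0.93  0.03 -0.02]
turn deg 0.21 alt -179.8
shift cm (after turn) [ 0.93  0.03 -0.02]
time_s: 5.08
tcp_pos: [521.0, -280.9, 281.7]
tool_rot: [2.339, 1.571, 2.633]
ft_force: [1.0, 0.3, 0.2]
width: -0.1
```

```bash
python3 -m jog '[{"dp":[0.2,0,0],"yaw":0},{"dp":[0.2,0,0],"yaw":0},{"dp":[0,0,0],"yaw":0}]' 0
python3 -m jog '[{"dp":[0.2,0,0],"yaw":0},{"dp":[0.2,0,0],"yaw":0},{"dp":[0.1,0,0],"yaw":0},{"dp":[0,0,0],"yaw":0}]' 0
python3 -m jog '[{"dp":[0.2,0,0],"yaw":0},{"dp":[0.2,0,0],"yaw":0},{"dp":[0.1,0,0],"yaw":0},{"dp":[0,0,0],"yaw":0}]' 0
python3 -m jog '[{"dp":[0.2,0,0],"yaw":0},{"dp":[0.2,0,0],"yaw":0},{"dp":[0.1,0,0],"yaw":0},{"dp":[0,0,0],"yaw":0}]' 0
```

```text
time_s: 5.33
tcp_pos: [521.1, -281.0, 277.8]
tool_rot: [-0.722, 1.57, -0.429]
ft_force: [-0.4, 0.5, 1.5]
width: 0.1
time_s: 5.67
tcp_pos: [521.1, -281.0, 273.6]
tool_rot: [-0.782, 1.57, -0.488]
ft_force: [-1.0, 0.3, 5.1]
width: 0.0
time_s: 6.0
tcp_pos: [521.1, -281.0, 268.6]
tool_rot: [-0.813, 1.57, -0.52]
ft_force: [-1.0, 0.9, 5.3]
width: 0.0
time_s: 6.33
tcp_pos: [521.1, -281.0, 263.6]
tool_rot: [-0.751, 1.57, -0.457]
ft_force: [-2.2, 0.8, 4.4]
width: -0.0
```

```bash
python3 -m jog '[{"dp":[0.2,0,0],"yaw":0},{"dp":[0.2,0,0],"yaw":0},{"dp":[0.2,0,0],"yaw":0},{"dp":[0.2,0,0],"yaw":0},{"dp":[0.2,0,0],"yaw":0},{"dp":[0,0,0],"yaw":0},{"dp":[0,0,0],"yaw":0}]' 0
python3 -m jog '[{"dp":[0.1,0,0],"yaw":0},{"dp":[0,0,0],"yaw":0}]' 0
python3 -m jog '[{"dp":[0.1,0,0],"yaw":0},{"dp":[0,0,0],"yaw":0}]' 0
```

```text
time_s: 6.92
tcp_pos: [521.1, -281.0, 253.5]
tool_rot: [-0.747, 1.57, -0.454]
ft_force: [-1.0, 0.3, 4.4]
width: 0.1
time_s: 7.08
tcp_pos: [521.1, -281.0, 252.6]
tool_rot: [-0.778, 1.57, -0.485]
ft_force: [-2.2, -1.0, 5.9]
width: 0.1
time_s: 7.25
tcp_pos: [521.0, -281.0, 252.5]
tool_rot: [-0.795, 1.569, -0.502]
ft_force: [-2.7, 1.1, 10.5]
width: 0.4
```

```bash
python3 -m jog '[{"dp":[0.1,0,0],"yaw":0},{"dp":[0,0,0],"yaw":0},{"dp":[0,0,0],"yaw":0}]' 0
python3 -m jog '[{"dp":[0.1,0,0],"yaw":0},{"dp":[0,0,0],"yaw":0},{"dp":[0,0,0],"yaw":0}]' 0
```

```text
time_s: 7.5
tcp_pos: [521.0, -280.9, 252.4]
tool_rot: [-0.801, 1.569, -0.508]
ft_force: [-3.8, 2.0, 15.1]
width: -0.5
time_s: 7.75
tcp_pos: [521.0, -280.9, 252.3]
tool_rot: [-0.798, 1.568, -0.505]
ft_force: [-6.2, 3.1, 18.8]
width: 0.1
```

At the stop: force climbs while z stays put. Now I'll raise the tool and look.

```bash
python3 -m jog '[{"dp":[-0.4,0,0],"yaw":0},{"dp":[-0.8,0,0],"yaw":0},{"dp":[-1.6,0,0],"yaw":0},{"dp":[-2,0,0],"yaw":0},{"dp":[-2,0,0],"yaw":0},{"dp":[-1.6,0,0],"yaw":0},{"dp":[-0.8,0,0],"yaw":0},{"dp":[0,0,0],"yaw":0},{"dp":[0,0,0],"yaw":0}]' 6.5
python3 - <<'E'
from h import *
for c in ["wrist","scene","top"]:
    s=snapshot(c); cv2.imwrite(f"pics/{c}2.png",s["img"])
    r=spot_point(c,"wide_adapter_mid"); print(c,[( [round(float(v),1) for v in d["location"]],round(d["score"],2)) for d in r[:3]])
    if c=="scene": cv2.imwrite("pics/scene2z.png",cv2.resize(s["img"][150:290,80:260],None,fx=4,fy=4,interpolation=cv2.INTER_CUBIC))
plan([585.8,-261.2,300],106.6)
E
```

```text
time_s: 8.5
tcp_pos: [521.0, -280.9, 340.3]
tool_rot: [2.361, 1.571, 2.655]
ft_force: [-0.5, -0.1, -1.2]
width: 64.8
wrist []
scene [([591.8, -258.8, 75.5], 0.65)]
top [([584.4, -260.2, 84.0], 0.77)]
t 8.8 tcp [ 520.8 -280.8  339.6] F [ 0.1  0.1 -1. ] w 65.1 j [-0.49  0.46  0.14  1.26  0.   -0.79]
tool x [-0.002  0.001 -1.   ] y [-0.289  0.957  0.002]
shift cm (no turn) [ 3.95 -0.01  6.8 ]
turn deg 0.21 alt -179.8
shift cm (after turn) [3.95 0.02 6.8 ]
```

View pics/scene2z.png

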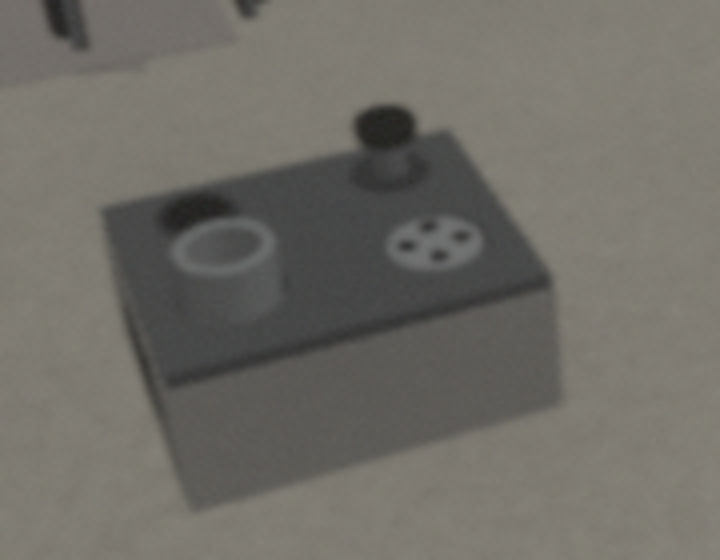

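View pics/wrist2.png

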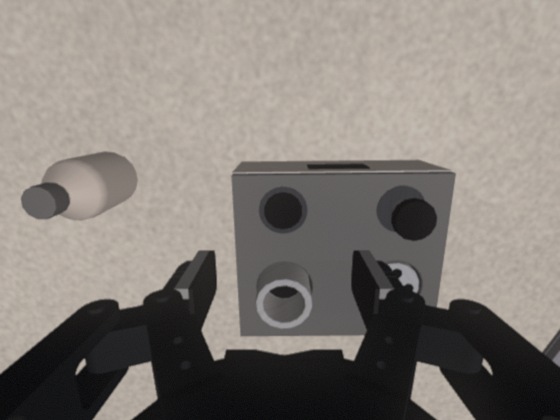

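View pics/top2.png

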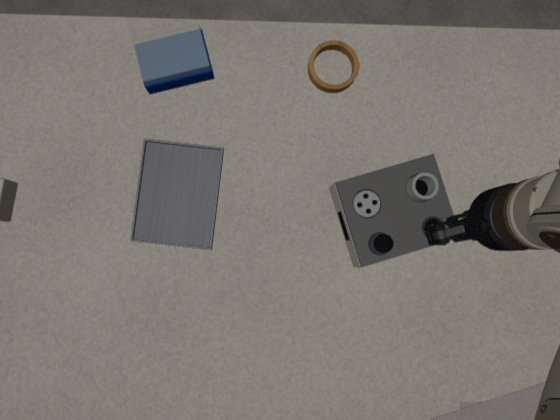

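The scene view shows the wide adapter raised with its key down, and the four-bore adapter still flush. In the wrist view the rim centre is at about (285,303), midway between the fingers; in the top view it is at about (424,187).

Run:
```python
from h import *
w=snapshot("wrist");t=snapshot("top")
print(px2w(w,284.5,302.5,100),px2w(t,424,187,100),w2px(t,[585.8,-261.2,100]))
cv2.imwrite("pics/z3.png",np.hstack([cv2.resize(w["img"][255:345,235:335],(400,360),interpolation=cv2.INTER_CUBIC),cv2.resize(t["img"][165:210,395:445],(400,360),interpolation=cv2.INTER_CUBIC)]))
```

```text
[ 582.9272369  -260.73276215  100.        ] [ 584.13073035 -259.36176785  100.        ] [425.13444701 185.97626325]
```

View pics/z3.png

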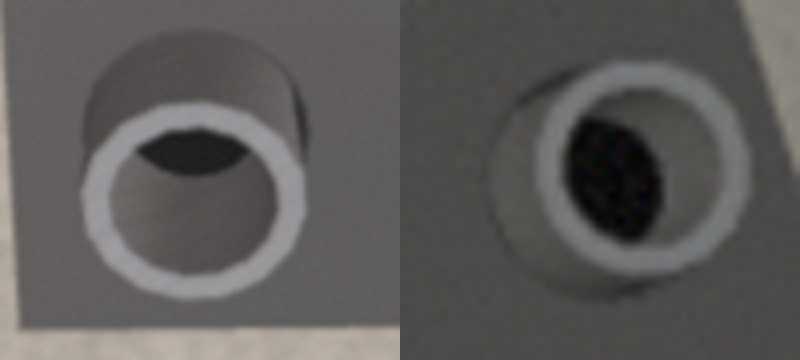

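```bash
python3 -m jog '[{"dp":[0,0,0.6],"yaw":0},{"dp":[0,0,1.2],"yaw":0},{"dp":[0,0,1.6],"yaw":0},{"dp":[0,0,1.6],"yaw":0},{"dp":[0,0,1.2],"yaw":0},{"dp":[0,0,0.6],"yaw":0},{"dp":[0.6,0,0],"yaw":0},{"dp":[0.8,0,0],"yaw":0},{"dp":[0.8,0,0],"yaw":0},{"dp":[0.8,0,0],"yaw":0},{"dp":[0.6,0,0],"yaw":0},{"dp":[0.4,0,0],"yaw":0},{"dp":[0,0,0],"yaw":0},{"dp":[0,0,0],"yaw":0}]' 6.5
python3 - <<'E'
from h import *
plan([585.5,-261.5,250],106.6)
w=snapshot("wrist"); cv2.imwrite("pics/wrist4.png",w["img"])
E
```

```text
time_s: 10.07
tcp_pos: [585.9, -261.4, 300.5]
tool_rot: [2.475, 1.57, 2.768]
ft_force: [0.0, 0.1, 0.3]
width: 65.0
t 10.07 tcp [ 585.9 -261.4  300.5] F [0.  0.1 0.3] w 65.0 j [-0.42  0.58  0.24  1.23 -0.   -0.71]
tool x [-0.001  0.    -1.   ] y [-0.289  0.957  0.   ]
shift cm (no turn) [ 5.05 -0.   -0.03]
turn deg 0.19 alt -179.8
shift cm (after turn) [ 5.05 -0.   -0.03]
```

View pics/wrist4.png

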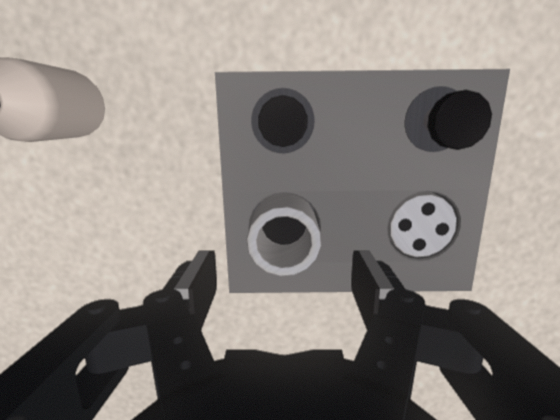

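The rim, at (284,241), is centred between the fingers at about x 205 and 363. I'll lower to z 250 and close.

```bash
python3 -m jog '[{"dp":[0.4,0,0],"yaw":0},{"dp":[0.6,0,0],"yaw":0},{"dp":[0.7,0,0],"yaw":0},{"dp":[0.7,0,0],"yaw":0},{"dp":[0.7,0,0],"yaw":0},{"dp":[0.6,0,0],"yaw":0},{"dp":[0.5,0,0],"yaw":0},{"dp":[0.4,0,0],"yaw":0},{"dp":[0.3,0,0],"yaw":0},{"dp":[0.1,0,0],"yaw":0},{"dp":[0,0,0],"yaw":0},{"dp":[0,0,0],"yaw":0}]' 6.5
python3 - <<'E'
from h import *
plan([585.5,-261.5,250],106.6)
E
python3 -m jog '[{"dp":[0,0,0],"yaw":0},{"dp":[0,0,0],"yaw":0},{"dp":[0,0,0],"yaw":0},{"dp":[0,0,0],"yaw":0},{"dp":[0,0,0],"yaw":0},{"dp":[0,0,0],"yaw":0}]' 3.8 40
python3 - <<'E'
from h import *
w=snapshot("wrist"); s=snapshot("scene")
cv2.imwrite("pics/g5.png",np.hstack([cv2.resize(w["img"],(420,315)),cv2.resize(s["img"][140:280,80:240],(360,315))]))
plan([585.5,-261.5,250],106.6)
E
```

```text
time_s: 11.12
tcp_pos: [586.2, -261.3, 251.0]
tool_rot: [-0.69, 1.57, -0.397]
ft_force: [0.2, -0.3, 0.0]
width: 65.0
t 11.12 tcp [ 586.2 -261.3  251. ] F [ 0.2 -0.3  0. ] w 65.0 j [-0.42  0.62  0.17  1.13  0.   -0.71]
tool x [ 0.001 -0.    -1.   ] y [-0.289  0.957 -0.   ]
shift cm (no turn) [ 0.1   0.   -0.07]
turn deg 0.21 alt -179.8
shift cm (after turn) [ 0.1   0.   -0.07]
time_s: 11.62
tcp_pos: [586.2, -261.3, 251.2]
tool_rot: [-0.629, 1.57, -0.336]
ft_force: [-0.2, 0.8, 2.4]
width: 43.2
t 11.72 tcp [ 586.2 -261.3  251.2] F [-0.2  1.3  3.5] w 42.8 j [-0.42  0.62  0.17  1.13  0.   -0.71]
tool x [ 0.001 -0.    -1.   ] y [-0.289  0.957 -0.001]
shift cm (no turn) [ 0.12  0.   -0.08]
turn deg 0.21 alt -179.8
shift cm (after turn) [ 0.12  0.   -0.08]
```

View pics/g5.png

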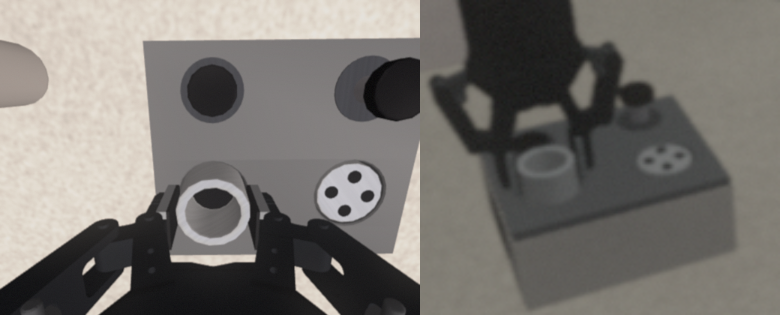

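```bash
python3 -m jog '[{"dp":[0,0,0],"yaw":0},{"dp":[0,0,0],"yaw":0},{"dp":[0,0,0],"yaw":0}]' 3.5 50
python3 - <<'E'
from h import *
w=snapshot("wrist"); cv2.imwrite("pics/w6.png",cv2.resize(w["img"][180:350,180:400],None,fx=3.5,fy=3.5,interpolation=cv2.INTER_CUBIC))
plan([585.5,-261.5,250],106.6)
E
```

```text
time_s: 11.97
tcp_pos: [586.3, -261.3, 251.2]
tool_rot: [-0.647, 1.57, -0.354]
ft_force: [-0.8, -0.0, 5.2]
width: 43.0
t 12.02 tcp [ 586.2 -261.3  251.1] F [-0.3  0.4  4.9] w 42.5 j [-0.42  0.62  0.17  1.13  0.   -0.71]
tool x [ 0.001 -0.    -1.   ] y [-0.289  0.957 -0.   ]
shift cm (no turn) [ 0.11  0.   -0.08]
turn deg 0.21 alt -179.8
shift cm (after turn) [ 0.11  0.   -0.08]
```

View pics/w6.png

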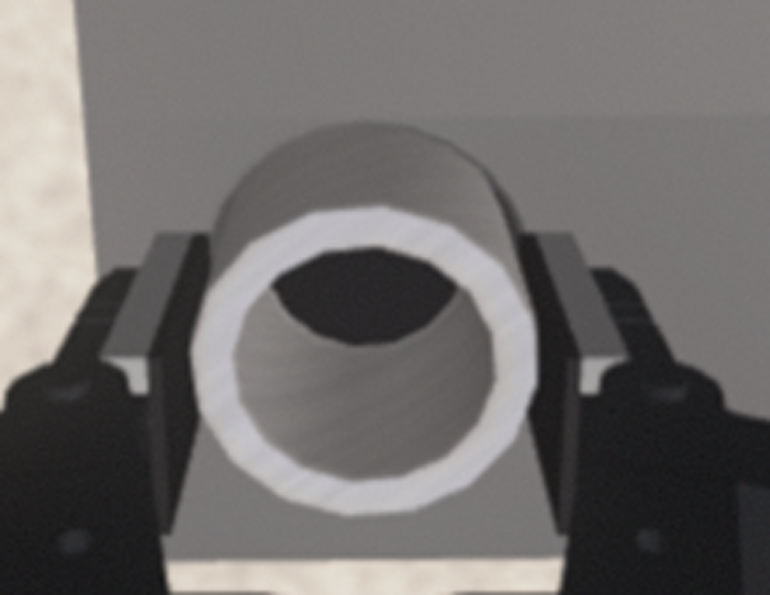

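The pads sit squarely on both sides of the cup and reach well below the rim, so I'll lift.

```bash
python3 -m jog '[{"dp":[-0.2,0,0],"yaw":0},{"dp":[-0.4,0,0],"yaw":0},{"dp":[-0.5,0,0],"yaw":0},{"dp":[-0.5,0,0],"yaw":0},{"dp":[-0.5,0,0],"yaw":0},{"dp":[-0.5,0,0],"yaw":0},{"dp":[-0.5,0,0],"yaw":0},{"dp":[-0.6,0,0],"yaw":0},{"dp":[-0.8,0,0],"yaw":0},{"dp":[-1,0,0],"yaw":0},{"dp":[-1,0,0],"yaw":0},{"dp":[-1,0,0],"yaw":0},{"dp":[-0.8,0,0],"yaw":0},{"dp":[-0.5,0,0],"yaw":0},{"dp":[-0.2,0,0],"yaw":0},{"dp":[0,0,0],"yaw":0},{"dp":[0,0,0],"yaw":0}]' 3.5 50
python3 - <<'E'
from h import *
w=snapshot("wrist"); s=snapshot("scene")
cv2.imwrite("pics/g7.png",np.hstack([cv2.resize(w["img"],(420,315)),cv2.resize(s["img"][100:240,80:240],(360,315))]))
plan([576,141,340],100)
E
```

```text
time_s: 13.43
tcp_pos: [586.0, -261.2, 340.4]
tool_rot: [2.398, 1.57, 2.692]
ft_force: [0.0, 0.2, -0.8]
width: 42.8
t 13.53 tcp [ 585.9 -261.2  339.9] F [-0.2  0.  -0.1] w 42.6 j [-0.42  0.56  0.31  1.32  0.   -0.71]
tool x [-0.001  0.001 -1.   ] y [-0.289  0.957  0.001]
shift cm (no turn) [2.000e-02 3.879e+01 1.068e+01]
turn deg 6.81 alt -173.2
shift cm (after turn) [2.000e-02 3.978e+01 6.010e+00]
```

View pics/g7.png

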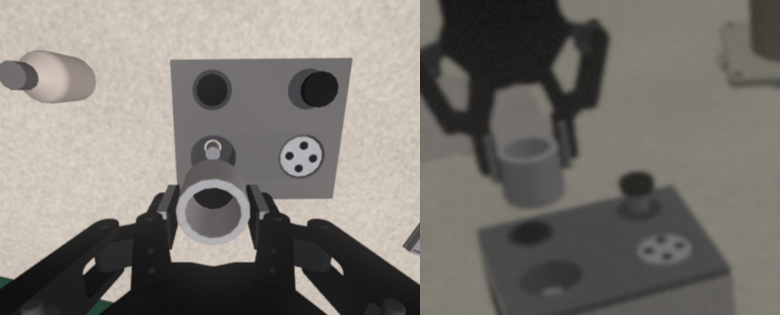

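The adapter is held upright and clear of the well, the ejector pin is visible in the empty well, and the four-bore adapter is still flush. Next, over to the tray.

```bash
python3 -m jog '[{"dp":[0,0.6,0.2],"yaw":0},{"dp":[0,1.2,0.3],"yaw":0},{"dp":[0,1.8,0.5],"yaw":0},{"dp":[0,2.3,0.6],"yaw":0},{"dp":[0,2.4,0.7],"yaw":0},{"dp":[0,2.4,0.7],"yaw":0},{"dp":[0,2.4,0.7],"yaw":0},{"dp":[0,2.4,0.7],"yaw":0},{"dp":[0,2.4,0.7],"yaw":0},{"dp":[0,2.4,0.7],"yaw":0},{"dp":[0,2.4,0.7],"yaw":0},{"dp":[0,2.4,0.7],"yaw":0},{"dp":[0,2.4,0.6],"yaw":0},{"dp":[0,2.4,0.6],"yaw":0},{"dp":[0,2.4,0.6],"yaw":0},{"dp":[0,2.2,0.6],"yaw":0},{"dp":[0,1.8,0.5],"yaw":0},{"dp":[0,1.3,0.4],"yaw":0},{"dp":[0,0.8,0.2],"yaw":0},{"dp":[0,0.4,0],"yaw":0}]'
python3 -m jog '[{"dp":[0,0,0],"yaw":0},{"dp":[0,0,0],"yaw":0},{"dp":[0,0,0],"yaw":0}]'
python3 - <<'E'
from h import *
plan([576,141,195.2],106.6)
E
```

```text
time_s: 15.2
tcp_pos: [576.0, 142.6, 340.5]
tool_rot: [2.685, 1.571, 2.98]
ft_force: [0.2, -0.1, -0.7]
width: 42.5
time_s: 15.45
tcp_pos: [576.4, 140.2, 340.7]
tool_rot: [-2.147, 1.57, -1.855]
ft_force: [-0.3, -0.0, -0.3]
width: 42.9
t 15.45 tcp [576.4 140.2 340.7] F [-0.3 -0.  -0.3] w 42.9 j [ 0.24  0.46  0.15  1.26 -0.   -0.05]
tool x [-0. -0. -1.] y [-0.288  0.958 -0.   ]
shift cm (no turn) [ 1.455e+01  9.000e-02 -1.000e-02]
turn deg 0.13 alt -179.9
shift cm (after turn) [ 1.455e+01  9.000e-02 -1.000e-02]
```

```bash
python3 -m jog '[{"dp":[0.4,0,0],"yaw":0},{"dp":[0.9,0,0],"yaw":0},{"dp":[1.3,0,0],"yaw":0},{"dp":[1.5,0,0],"yaw":0},{"dp":[1.5,0,0],"yaw":0},{"dp":[1.5,0,0],"yaw":0},{"dp":[1.5,0,0],"yaw":0},{"dp":[1.4,0,0],"yaw":0},{"dp":[1.2,0,0],"yaw":0},{"dp":[0.9,0,0],"yaw":0},{"dp":[0.7,0,0],"yaw":0},{"dp":[0.5,0,0],"yaw":0},{"dp":[0.3,0,0],"yaw":0},{"dp":[0,0,0],"yaw":0},{"dp":[0,0,0],"yaw":0}]'
python3 - <<'E'
from h import *
w=snapshot("wrist"); s=snapshot("scene")
cv2.imwrite("pics/g8.png",np.hstack([cv2.resize(w["img"],(420,315)),cv2.resize(s["img"][140:280,280:440],(360,315))]))
plan([576,141,195.2],106.6)
E
```

```text
time_s: 16.7
tcp_pos: [576.6, 141.1, 205.1]
tool_rot: [-0.081, 1.57, 0.213]
ft_force: [0.0, -0.2, -0.6]
width: 42.6
t 16.8 tcp [576.7 141.2 205.4] F [ 0.2  0.3 -0.9] w 42.9 j [ 0.24  0.57 -0.04  0.96  0.   -0.05]
tool x [ 0.001  0.    -1.   ] y [-0.289  0.957 -0.   ]
shift cm (no turn) [ 1.02  0.   -0.07]
turn deg 0.21 alt -179.8
shift cm (after turn) [ 1.02 -0.   -0.07]
```

View pics/g8.png

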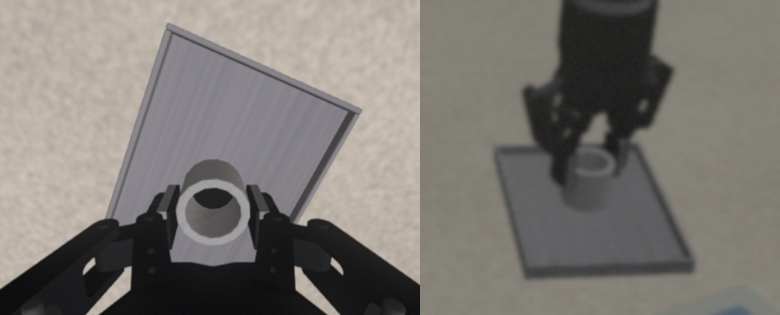

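The adapter is over the middle of the tray, so I'll lower it slowly until it touches.

```bash
python3 -m jog '[{"dp":[0.2,0,0],"yaw":0},{"dp":[0.2,0,0],"yaw":0},{"dp":[0.2,0,0],"yaw":0},{"dp":[0.1,0,0],"yaw":0},{"dp":[0,0,0],"yaw":0},{"dp":[0,0,0],"yaw":0}]'
python3 -m jog '[{"dp":[0.1,0,0],"yaw":0},{"dp":[0,0,0],"yaw":0},{"dp":[0,0,0],"yaw":0}]'
python3 -m jog '[{"dp":[0.1,0,0],"yaw":0},{"dp":[0,0,0],"yaw":0},{"dp":[0,0,0],"yaw":0}]'
```

```text
time_s: 17.3
tcp_pos: [576.3, 141.1, 197.5]
tool_rot: [3.126, 1.57, -2.864]
ft_force: [0.1, 0.7, 0.0]
width: 42.7
time_s: 17.55
tcp_pos: [576.3, 141.1, 196.7]
tool_rot: [-3.035, 1.571, -2.742]
ft_force: [-0.2, -1.0, -0.3]
width: 42.9
time_s: 17.8
tcp_pos: [576.3, 141.1, 195.7]
tool_rot: [-0.403, 1.571, -0.11]
ft_force: [0.6, -0.2, -1.7]
width: 42.6
```

```bash
python3 -m jog '[{"dp":[0.1,0,0],"yaw":0},{"dp":[0,0,0],"yaw":0},{"dp":[0,0,0],"yaw":0}]'
python3 -m jog '[{"dp":[0.05,0,0],"yaw":0},{"dp":[0,0,0],"yaw":0},{"dp":[0,0,0],"yaw":0}]'
```

```text
time_s: 18.05
tcp_pos: [576.3, 141.1, 195.6]
tool_rot: [-0.105, 1.57, 0.188]
ft_force: [-1.5, -0.7, 5.5]
width: 42.5
time_s: 18.3
tcp_pos: [576.3, 141.1, 195.6]
tool_rot: [-0.033, 1.57, 0.261]
ft_force: [-4.2, -0.5, 7.9]
width: 43.2
```

Contact shows up (8 N, z steady at 195.6, as predicted). I'll release in stages and retreat.

```bash
python3 -m jog '[{"dp":[-0.05,0,0],"yaw":0},{"dp":[0,0,0],"yaw":0},{"dp":[0,0,0],"yaw":0}]' 4.6
python3 -m jog '[{"dp":[0,0,0],"yaw":0},{"dp":[0,0,0],"yaw":0},{"dp":[0,0,0],"yaw":0},{"dp":[0,0,0],"yaw":0}]' 6.8
python3 - <<'E'
from h import *
w=snapshot("wrist"); cv2.imwrite("pics/w9.png",w["img"])
E
```

```text
time_s: 18.55
tcp_pos: [576.4, 141.1, 194.6]
tool_rot: [0.034, 1.571, 0.328]
ft_force: [1.9, 0.3, -0.3]
width: 46.4
time_s: 18.88
tcp_pos: [576.3, 141.1, 194.5]
tool_rot: [2.994, 1.571, -2.995]
ft_force: [-0.7, 0.1, 0.1]
width: 67.6
```

View pics/w9.png

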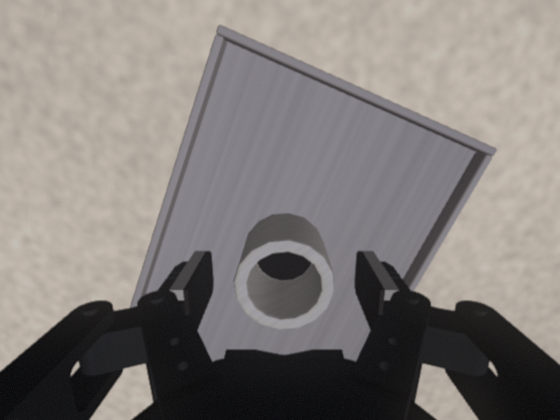

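The adapter stands free in the tray at (285,283), clear of both fingers, so I'll retreat straight up.

```bash
python3 -m jog '[{"dp":[-0.3,0,0],"yaw":0},{"dp":[-0.6,0,0],"yaw":0},{"dp":[-1,0,0],"yaw":0},{"dp":[-1.5,0,0],"yaw":0},{"dp":[-2,0,0],"yaw":0},{"dp":[-2,0,0],"yaw":0},{"dp":[-2,0,0],"yaw":0},{"dp":[-2,0,0],"yaw":0},{"dp":[-1.5,0,0],"yaw":0},{"dp":[-1,0,0],"yaw":0},{"dp":[-0.5,0,0],"yaw":0},{"dp":[0,0,0],"yaw":0},{"dp":[0,0,0],"yaw":0},{"dp":[0,0,0],"yaw":0}]'
python3 - <<'E'
from h import *
w=snapshot("top"); s=snapshot("scene")
for c in ["top","scene"]:
  for q in ["wide_adapter_mid","four_adapter_mid","tray"]:
    r=spot_point(c,q); print(c,q,[( [round(float(v),1) for v in d["location"]],round(d["score"],2)) for d in r[:2]])
cv2.imwrite("pics/f1.png",np.hstack([cv2.resize(w["img"],(400,300)),cv2.resize(s["img"][140:290,90:410],(400,300))]))
E
```

```text
time_s: 20.1
tcp_pos: [576.0, 141.0, 337.5]
tool_rot: [3.076, 1.569, -2.913]
ft_force: [0.0, 0.5, 0.0]
width: 67.9
top wide_adapter_mid [([574.0, 140.5, 23.4], 0.93)]
top four_adapter_mid [([561.8, -173.4, 55.0], 0.58)]
top tray []
scene wide_adapter_mid [([579.0, 145.5, 17.8], 0.87)]
scene four_adapter_mid [([560.1, -172.4, 56.5], 0.82)]
scene tray []
```

View pics/f1.png

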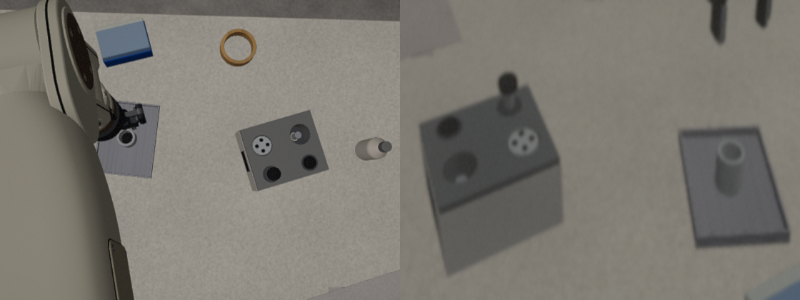

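The adapter stands upright in the tray. Its well is empty with the key down, and the four-bore adapter is still flush, so I'm handing in.

```bash
python3 -c "
from workcell import *
print(hand_in())"
```

```text
the job is handed in; nothing more can be done
None
```

The wide-bore adapter is standing upright in the middle of the steel tray, and I handed the job in at about 20 s of the 61 s allowed.

- **Ejecting:** I pressed its key 26 mm down to the stop, with the force rising to about 19 N there. The pictures showed the adapter raised and the key staying down.
- **Moving:** I gripped the adapter at 40 N, raised to 50 N for the lift, carried it over and lowered it until it touched the tray floor at about 8 N. I then opened the gripper and backed straight up.
- **Last checks:** The top camera put the adapter's centre at (574, 140, 23) mm, against 24 mm expected when standing. The four-bore adapter was still flush in its well at about z 55, and the gripper was about 140 mm up and touching nothing.

**Disagreements:**
- The scene camera put the adapter about 5 mm away, at (579, 145, 18) mm. That is slightly beyond its stated accuracy, but its picture also shows the adapter upright in the tray.
- Neither camera's network reported the tray in the last pictures, though it is plainly visible in them.
- The gripper read about 42.7 mm on the 44 mm adapter, but the wrist picture showed the pads square on it and it did not slip.

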